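Load the hallmarking unit and hold its enabling pad

TASK

On the goldsmith's bench, slide the carrier plate with the brass blanks, tab end outwards, fully home into the slot of the green marking unit and let go of it. Then press the red spring pad on the black pod down half way, 10 mm of its 20 mm travel, and keep it there, never letting it go down to its stop: the unit only runs in the middle position, so the job finishes with you still holding the pad half way. Leave the other things on the bench where they are.

Things in the scene. Friction and masses are not known exactly. Their poses are not given: they have to be found in the camera images.
- carrier: Loose aluminium plate, 110 (x) x 60 (y) x 8 (z) mm, about 0.17 kg, lying flat on the bench, with thin brass discs on top and an upright blue grip tab. Origin: centre of the underside. The +x end leads into the slot; the tab stands near the -x end. Fully home, the leading end touches the slot's back stop: origin then at x = +5, y = 0, z = 12 mm in the marking unit's frame.
- carrier_tab (a point): Centre of the blue grip tab, x = -30 mm, z = 24 mm from the carrier's origin, axes as the carrier. The tab is 26 (x) x 12 (y) mm and stands 32 mm above the plate, its top 40 mm over the underside. Grip it from above across its 12 mm.
- marker: Fixed green marking unit on a steel bed, yaw varies. Origin: on the bench under the middle of the slot mouth; +x points into the slot. Bed 110 mm wide, 12 mm thick, x = -90 to 140 mm. Roof over the slot (x = 0 to 60 mm) 37 mm high, housing behind it 52 mm, grey head (x = 80 to 136 mm) 114 mm high.
- slot_mouth (a point): Middle of the slot mouth on the bed's top, 12 mm above the bench; +x into the slot. The slot is 63 mm wide, 11 mm high and 60 mm deep, down to a solid back stop. Before the mouth two yellow guides, 10 mm high above the bed, flare from 63 mm apart at the mouth to 67 mm apart at x = -32 mm. The home carrier's tab centre is 25 mm outside the mouth.
- pod: Fixed black pod 110 (x) x 90 (y) x 40 (z) mm, either left or right of the marking unit, yaw varies, with a yellow collar (top at z = 46 mm) in the middle and the red pad above it. Origin: centre of its underside on the bench.
- pad_top (a point): Centre of the flat top of the red round pad (48 mm diameter, 12 mm thick), 80 mm above the bench at rest, moving straight down when pressed: 70 mm half way, 60 mm at the stop.
- pad (a joint): Downward travel of the red pad in m: 0 at rest, 0.010 half way, 0.020 at its stop. The spring pushes it back up: about 3 N to start moving, about 8 N at half way, about 13 N at the stop.
- jar: Bystander: amber jar, yellow cap, 60 mm diameter, 85 mm high; origin centre of underside.
- bottle: Bystander: white bottle, 48 mm diameter, 130 mm high; origin centre of underside.
- scale: Bystander: grey pocket scale 130 x 80 x 18 mm; origin centre of underside.
- hammer: Bystander: small hammer, 220 mm long, lying along its x; origin near its middle.
- tweezers: Bystander: steel tweezers, 140 mm long, 6 mm high, lying along x; origin near the middle.
- bangle: Bystander: brass bangle, 68 mm diameter, 10 mm high, lying flat; origin at its centre underneath.
- bowl: Bystander: small white bowl, 80 mm diameter, 26 mm high, holding a few silver blanks; origin centre of underside.
There are look-alikes about, which are no part of the job. Leave any turquoise look-alike of the carrier alone.

How it is judged:
By the outcome, as a careful person would: the job done as asked, in the order asked, and still so for the second after the job is handed in, while the arm keeps its last pose, push and grip.
It also fails if it takes over 54 s, if anything falls off the work surface, if the arm or the gripper's body presses on something with over 40 N, if the wrist force passes 120 N, or if a joint passes its speed limit or range.

ROBOT

A 6-joint arm with a two-finger parallel gripper is mounted at the origin on the work surface. World frame = base frame: x ahead of the robot, y to its left, z up, the work surface at z = 0. Lengths are in m, angles in rad, forces in N, time in s.
With the tool pointing down it reaches from about 0.25 to 0.775 m from the base axis. Payload 4 kg.
Tool frame: the origin (TCP) lies between the finger pads; the fingertips stand 11 mm ahead of it and the grasp point (between the pads) lies 8 mm behind it (robot.tip_extent is the z of the fingertips in the tool frame, in m); z points along the fingers, y is the line along which they close (so a half turn about z gives the same grasp; the last joint's range is limited). The gripper opens to 94 mm and grips with 3 to 60 N. Pads are 16 mm wide; open, the fingers measure 119 mm over their backs; the gripper's body (75 mm by 177 mm) begins 78 mm behind the grasp point.
Start: joints at [-0.103, 0.087, 1.371, -0, 1.684, -0.103], TCP at [0.55, -0, 0.217] pointing down, gripper open.
Joint ranges: [-3.1, 3.1], [-0.76, 2.03], [0.27, 2.55], [-1.08, 4.22], [0.17, 2.65], [-2.57, 2.57]. Speed limits (rad/s): [2.79, 2.79, 3.14, 3.14, 3.14, 3.14].

INTERFACE

Orientations are given as [roll, pitch, yaw] about the fixed x, y, z axes, in that order (R = Rz(yaw) Ry(pitch) Rx(roll)).
In Python, from bench import robot, imaging gives the robot as it stands.
- The arm moves only by the shell command python3 -m pendant 'ROWS'. ROWS is JSON, a list of rows, each a list of 7 numbers: the shift along the world's x, y, z in cm, then the turn, a rotation vector about the world's x, y, z in degrees, then the opening, from 0 (shut) to 1 (fully open). In form: [[dx, dy, dz, ax, ay, az, jaw], ...]. A call has 1 to 8 rows; each row shifts and turns the commanded pose from where the row before left it; what a row does not reach is not made up. A row lasts 1/10 s, in which the tool goes at most 50 mm and 8.59 degrees, less where a joint would pass 70% of its speed; a pose out of reach is approached as far as the arm can. A call is refused whole if a number of a shift passes 5 or a number of a turn 8.59, either way. A call with a gripper value outside its range is refused whole. The fingers move at their own pace and stop on an object; the grip force is fixed at half the most. Time passes only in rows, so rows that do not move let the fingers close. It gives the time, the measured TCP pose, the force, the opening and the grip force at its end, in the units of the state.
- robot.get_obs(): the state, without advancing time (a new reading comes with each control period).
- imaging.snapshot(name): name is "scene" or "side" or "wrist"; returns the picture (420x560x3 uint8, red, green, blue); there is no depth.
- imaging.camera_params(name): a dict with "camera_matrix" (3x3 intrinsics, pixels), "R" (3x3) and "t" (3): a world point X has camera coordinates R X + t. Camera axes: x right, y down, z forward; pixel columns grow to the right and rows downward; lengths in m; the calibration is good to about 2 mm. A picture is of the moment at which its call begins: read the wrist's pose just before it. camera_params takes no time and is no camera call; for the wrist camera it gives the pose at the moment of the call.
- robot.close_job(): hands the job in; it is judged then, once.
The state is a dict: "time": time; "joint_positions": joint angles; "qvel": joint speeds; "joint_torque": joint torques, N m; "tool_pos": TCP position; "ee_rot": TCP orientation; "wrist_force": force on the tool from outside, world axes, zero at the start; "wrist_torque": the same for the moment, N m; "width": finger opening in m; "finger_force": force on a finger pad.
Only numpy, scipy, OpenCV 4.12 (cv2) and the standard library are available. Lean on these libraries where they do the work, as an engineer would, in place of code of your own. Each camera call takes 0.05 s, during which the arm holds its last target. There are 200 camera calls.

## Working session

There is one attempt and no reset: what is moved stays moved. The work goes in short steps, Python scripts to look and compute and a shell command to move; the robot and the scene stay as the last step left them, time stands still between calls to the robot, and variables do not carry over. Pictures are saved under pics/ and viewed, at most 13 in all, crops included, and the job is handed in when it is done.

```bash
mkdir -p pics; cat > h.py <<'E'
import numpy as np, cv2
from bench import robot, imaging
def snap(n,f):
    im=imaging.snapshot(n); cv2.imwrite('pics/'+f,cv2.cvtColor(im,cv2.COLOR_RGB2BGR)); return im
def ray(p,u,v,z):
    K=np.array(p['camera_matrix']);R=np.array(p['R']);t=np.array(p['t'])
    d=R.T@np.linalg.solve(K,[u,v,1]);c=-R.T@t
    return c+d*(z-c[2])/d[2]
def proj(p,X):
    x=np.array(p['camera_matrix'])@(np.array(p['R'])@np.array(X)+np.array(p['t']));return x[:2]/x[2]
E
python3 - <<'E'
from h import *
import json
a=snap('scene','a.png');b=snap('side','b.png');
for n in('scene','side'):
    p=imaging.camera_params(n);print(n,-np.array(p['R']).T@p['t'])
E
```

```text
scene [ 1.04291225 -0.67496481  0.95082185]
side [ 0.02710981 -0.77718257  0.89964271]
```

View pics/a.png

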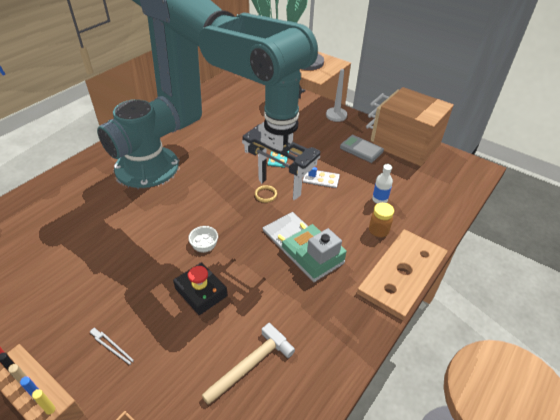

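View pics/b.png

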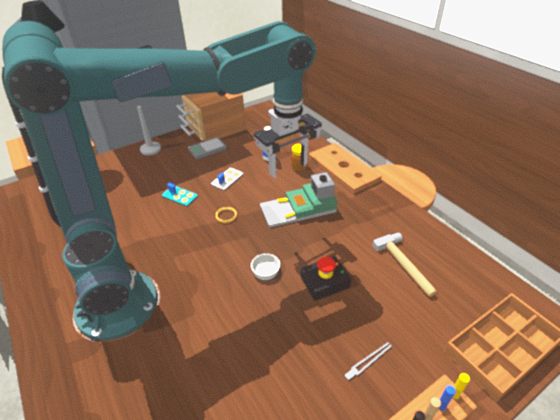

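The scene picture shows the aluminium carrier near (322,178), the marker near (305,245) and the pod near (200,287). In the side picture the carrier is near (227,178), the turquoise look-alike near (180,195), the marker near (300,205) and the pod near (326,275). Next I'll enlarge these areas.

```bash
python3 - <<'E'
from h import *
a=cv2.imread('pics/a.png');b=cv2.imread('pics/b.png')
def c(im,x,y,w,h,s): return cv2.resize(im[y:y+h,x:x+w],(w*s,h*s),interpolation=cv2.INTER_CUBIC)
A=c(b,195,155,160,150,5);
cv2.imwrite('pics/c.png',c(b,200,155,160,120,5)); 
B=np.vstack([np.hstack([c(a,260,205,100,75,4),c(a,295,155,100,75,4)]),np.hstack([c(a,150,250,100,75,4),c(b,280,235,100,75,4)])])
cv2.imwrite('pics/d.png',B)
E
```

```text
(no output)
```

View pics/c.png

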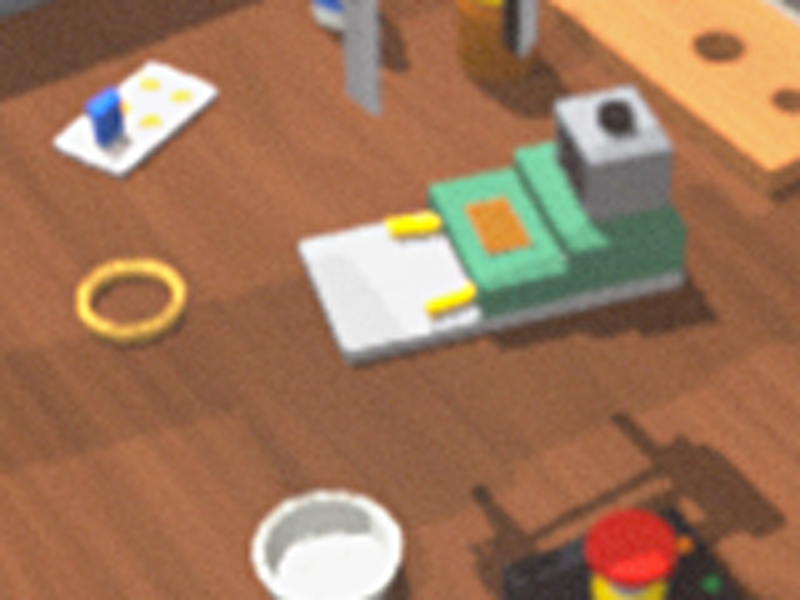

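View pics/d.png

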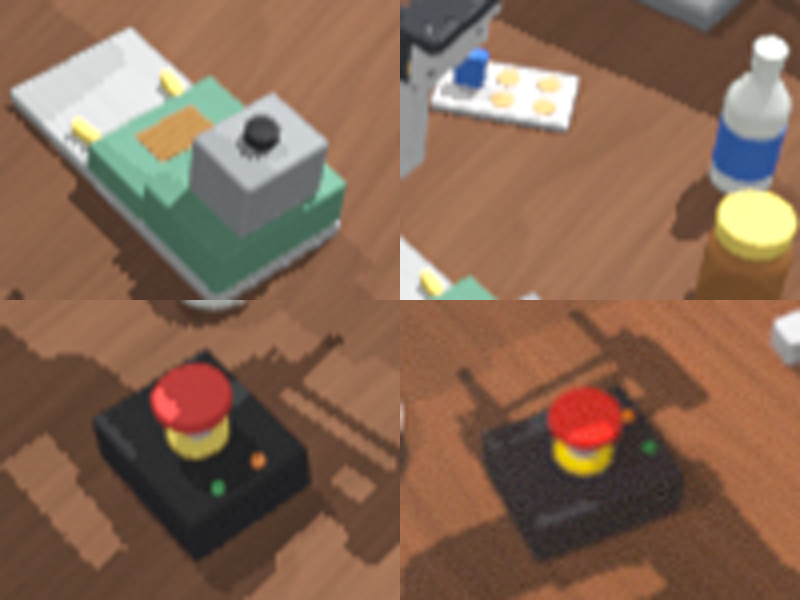

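Crop c (side, 5x, offset 200,155) shows the carrier top corners at (55,142), (153,62), (217,92) and (120,172), and the bed corners at (300,243) and (347,352). In d (4x) the scene view gives bed corners (12,94) and (128,28), carrier corners (433,103), (580,73) and (568,125), and pad centres (191,396) and (584,417).

```bash
python3 - <<'E'
from h import *
from scipy.optimize import least_squares
S=imaging.camera_params('side');C=imaging.camera_params('scene')
f=lambda u,v,s,ox,oy:((u+.5)/s-.5+ox,(v+.5)/s-.5+oy)
s=lambda u,v:f(u,v,5,200,155)
m=lambda u,v:f(u,v,4,260,205)
k=lambda u,v:f(u-400,v,4,295,155)
for n,l in dict(bed=[(S,s(300,243)),(S,s(347,352)),(S,s(683,272)),(C,m(12,94)),(C,m(128,28)),(C,m(340,222))]).items():
    for P,p in l: print(n,ray(P,*p,.012).round(4))
for P,p in [(S,s(55,142)),(S,s(153,62)),(S,s(217,92)),(S,s(120,170)),(C,k(433,103)),(C,k(580,73)),(C,k(568,123))]: print('car',ray(P,*p,.008).round(4))
print('tabtop',ray(S,*s(103,93),.04),ray(C,*k(473,53),.04))
print('pad',ray(C,*f(191,396-300,4,150,250),.08),ray(S,*f(584-400,417-300,4,280,235),.08))
for P,p in [(C,f(95,420-300,4,150,250)),(C,f(205,350-300,4,150,250)),(C,f(310,455-300,4,150,250)),(C,f(195,520-300,4,150,250))]: print('pod',ray(P,*p,.04).round(4))
for n,P,pt in[('bangle',S,s(130,300)),('bowl',S,s(328,545))]: print(n,ray(P,*pt,.01))
for P in (S,):
  for q in[(180,195)]: print('turq',ray(P,*q,.008))
E
```

```text
bed [0.5145 0.117  0.012 ]
bed [0.4849 0.0116 0.012 ]
bed [ 0.7045 -0.05    0.012 ]
bed [0.488  0.0109 0.012 ]
bed [0.5139 0.1169 0.012 ]
bed [0.7351 0.0547 0.012 ]
car [0.4301 0.3138 0.008 ]
car [0.533  0.3589 0.008 ]
car [0.5538 0.299  0.008 ]
car [0.4535 0.2591 0.008 ]
car [0.4562 0.2585 0.008 ]
car [0.5294 0.3639 0.008 ]
car [0.5545 0.3049 0.008 ]
tabtop [0.46830012 0.30563088 0.04      ] [0.46618144 0.29689459 0.04      ]
pad [ 0.49809179 -0.25457738  0.08      ] [ 0.49392847 -0.25571394  0.08      ]
pod [ 0.439  -0.2857  0.04  ]
pod [ 0.454  -0.2029  0.04  ]
pod [ 0.5626 -0.2228  0.04  ]
pod [ 0.54   -0.3003  0.04  ]
bangle [0.39605014 0.13403811 0.01      ]
bowl [ 0.39310437 -0.11322366  0.01      ]
turq [0.31395606 0.31404409 0.008     ]
```

```bash
python3 -m pendant '[[-1,3.7,0,0,0,2.8,0.6],[-1.1,3.7,0,0,0,2.8,0.6],[-1.1,3.7,0,0,0,2.8,0.6],[-1.1,3.7,0,0,0,2.8,0.6],[-1.1,3.7,0,0,0,2.8,0.6],[-1.1,3.7,0,0,0,2.8,0.6],[-1.1,3.7,0,0,0,2.8,0.6],[-1,3.7,0,0,0,2.8,0.6]]'; python3 -m pendant '[[0,0,-1,0,0,0,0.6],[0,0,0,0,0,0,0.6],[0,0,0,0,0,0,0.6]]'
python3 - <<'E'
from h import *
o=robot.get_obs();print(o['tool_pos'],o['ee_rot'])
p=imaging.camera_params('wrist');im=snap('wrist','w1.png')
for X in[(.464,.297,.04),(.492,.309,.008)]:print(proj(p,X))
E
```

```text
time: 0.9
tool_pos: [0.463, 0.2973, 0.216]
ee_rot: [-3.141, 0.0, 1.964]
wrist_force: [-0.3, 0.4, -0.2]
width: 0.0563
finger_force: 0.0
time: 1.2
tool_pos: [0.4639, 0.2949, 0.2056]
ee_rot: [-3.14, 0.001, 1.96]
wrist_force: [-0.7, 0.4, 0.5]
width: 0.0564
finger_force: 0.0
[0.46393707 0.29487545 0.20555814] [-3.13967847e+00  8.24340259e-04  1.96046334e+00]
[283.36845861 191.71124402]
[312.31491577 185.46500621]
```

View pics/w1.png

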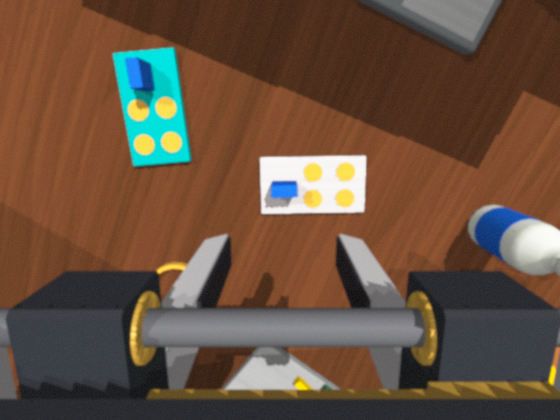

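The wrist picture shows the carrier's top corners at (261,157), (365,155), (365,212) and (262,213), with the blue tab top around (284,186). The turquoise one is separate at (150,107).

```bash
python3 - <<'E'
from h import *
p=imaging.camera_params('wrist');o=robot.get_obs()
print('cam',-np.array(p['R']).T@p['t'],'q',o['joint_positions'])
c=np.array([ray(p,*q,.008) for q in[(261,157),(365,155.5),(365,212),(262,213.5)]])[:,:2]
print(c.round(4),c.mean(0))
for a,b in((0,1),(3,2)):d=c[b]-c[a];print(np.degrees(np.arctan2(d[1],d[0])),np.linalg.norm(d))
for a,b in((3,0),(2,1)):d=c[b]-c[a];print(np.degrees(np.arctan2(d[1],d[0]))-90,np.linalg.norm(d))
im=cv2.imread('pics/w1.png').astype(int)
b=(im[...,0]>120)&(im[...,2]<90)&(im[...,0]-im[...,1]>60);b[:150]=0;b[220:]=0;b[:,:255]=0;b[:,370:]=0
ys,xs=np.nonzero(b);print(xs.min(),xs.max(),ys.min(),ys.max(),b.sum())
y=c.mean(0);th=np.radians(22.5)
for X in((-43,-6,40),(-17,-6,40),(-17,6,40),(-43,6,40)):
  X=np.array(X)/1e3;print(proj(p,[y[0]+X[0]*np.cos(th)-X[1]*np.sin(th),y[1]+X[0]*np.sin(th)+X[1]*np.cos(th),X[2]]))
E
```

```text
cam [0.43943949 0.35697029 0.37452226] q [ 4.62847866e-01  9.00955943e-02  1.38803298e+00 -5.25938907e-04
  1.66431844e+00  7.37180512e-02]
[[0.4317 0.3162]
 [0.5305 0.3584]
 [0.5564 0.3039]
 [0.4548 0.2604]] [0.49333913 0.30969908]
23.12651268185387 0.10746733948219923
23.162395899718735 0.11054190133713648
22.489639574751166 0.06034404696427101
25.410435421306744 0.060319005290135945
271 296 182 197 378
[271.52161232 197.00232435]
[298.34836763 196.91153372]
[298.43248989 184.68904426]
[271.38411692 184.78092167]
```

```bash
python3 -m pendant '[[0,0,0,0,0,8.3,0.6],[0,0,0,0,0,8.3,0.6],[0,0,0,0,0,8.3,0.6],[0,0,0,0,0,8.3,0.6],[0,0,-1,0,0,8.3,0.6],[0,0,-1,0,0,8.3,0.6],[0,0,-2,0,0,8.3,0.6],[0,0,-2,0,0,8.3,0.6]]'; python3 -m pendant '[[0.15,0.2,-2,0,0,8.3,0.6],[0,0,-2,0,0,8.3,0.6],[0,0,-1,0,0,7.8,0.6],[0,0,0,0,0,0,0.6],[0,0,0,0,0,0,0.6]]'
python3 - <<'E'
from h import *
o=robot.get_obs();print(o['tool_pos'],o['ee_rot'],o['joint_positions'][5])
p=imaging.camera_params('wrist');im=snap('wrist','w2.png')
for X in[(.4655,.2978,.04),(.4935,.3097,.008)]:print(proj(p,X))
E
```

```text
time: 2.05
tool_pos: [0.4652, 0.2947, 0.1469]
ee_rot: [3.141, 0.002, 3.124]
wrist_force: [0.1, -0.1, -0.0]
width: 0.0564
finger_force: 0.0
time: 2.55
tool_pos: [0.4662, 0.2972, 0.0971]
ee_rot: [3.142, 0.001, -2.741]
wrist_force: [0.2, 1.5, 0.5]
width: 0.0563
finger_force: 0.0
[0.46623592 0.29720037 0.09709159] [ 3.14151512e+00  6.70486725e-04 -2.74133749e+00] -1.5061252408795944
[284.64974295 224.37896697]
[284.47944538 250.43679586]
```

View pics/w2.png

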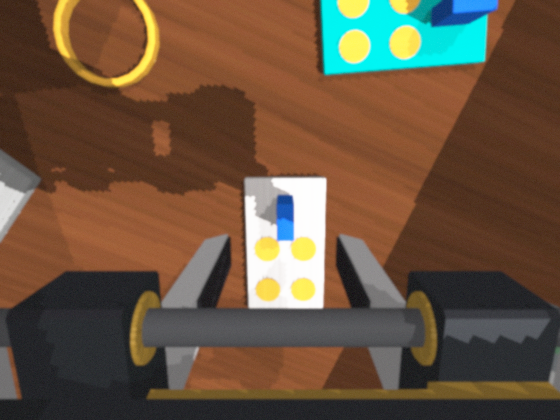

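The tab (285,225) sits midway between the fingers and is aligned with them, so I'm descending to grip it.

```bash
python3 -m pendant '[[0,0,-2,0,0,0,0.5],[0,0,-2,0,0,0,0.5],[0,0,-1.5,0,0,0,0.5],[0,0,-1,0,0,0,0.5],[0,0,-0.7,0,0,0,0.5],[0,0,0,0,0,0,0.4],[0,0,0,0,0,0,0.1],[0,0,0,0,0,0,0]]';python3 -m pendant '[[0,0,0,0,0,0,0],[0,0,0,0,0,0,0],[0,0,0,0,0,0,0],[0,0,0,0,0,0,0]]'
```

```text
time: 3.4
tool_pos: [0.4662, 0.2983, 0.0255]
ee_rot: [3.141, 0.002, -2.737]
wrist_force: [0.5, 0.0, 0.8]
width: 0.0263
finger_force: 0.0
time: 3.8
tool_pos: [0.4658, 0.2983, 0.0251]
ee_rot: [3.141, 0.001, -2.737]
wrist_force: [0.2, 0.2, 2.8]
width: 0.0116
finger_force: 30.0
```

```bash
python3 -m pendant '[[0,0,1,0,0,0,0],[0,0,1.5,0,0,0,0],[0,0,1.5,0,0,0,0],[0,0,1,0,0,0,0],[0,-2,0,0,0,-4,0],[-0.05,-2.5,0,0,0,-4.5,0],[-0.05,-2.5,0,0,0,-4.5,0],[-0.05,-2.5,0,0,0,-4.5,0]]';python3 -m pendant '[[-0.05,-2.5,0,0,0,-4.5,0],[-0.05,-2.5,0,0,0,-4.5,0],[-0.05,-2.5,0,0,0,-4.5,0],[-0.05,-2.5,0,0,0,-4.4,0],[0,-2,0,0,0,-3,0],[0,-0.8,0,0,0,0,0],[0,0,0,0,0,0,0],[0,0,0,0,0,0,0]]'
python3 - <<'E'
from h import *
o=robot.get_obs();print(o['tool_pos'],o['ee_rot'],np.degrees(o['ee_rot'][2]))
a=snap('side','s3.png');b=snap('scene','c3.png')
c=lambda im,x,y,w,h,s: cv2.resize(cv2.cvtColor(im[y:y+h,x:x+w],cv2.COLOR_RGB2BGR),(w*s,h*s),interpolation=cv2.INTER_CUBIC)
cv2.imwrite('pics/e.png',np.hstack([c(a,220,130,100,150,4),c(b,210,155,100,150,4)]))
E
```

```text
time: 4.6
tool_pos: [0.4642, 0.2022, 0.0755]
ee_rot: [3.141, 0.001, -3.045]
wrist_force: [0.3, -0.8, -2.0]
width: 0.012
finger_force: 30.0
time: 5.4
tool_pos: [0.4622, 0.0756, 0.0749]
ee_rot: [3.141, 0.0, 2.877]
wrist_force: [0.4, 0.3, -2.6]
width: 0.0116
finger_force: 30.0
[0.46218456 0.07557616 0.07488336] [3.14062005e+00 3.00909357e-04 2.87703736e+00] 164.84209851340563
```

View pics/e.png

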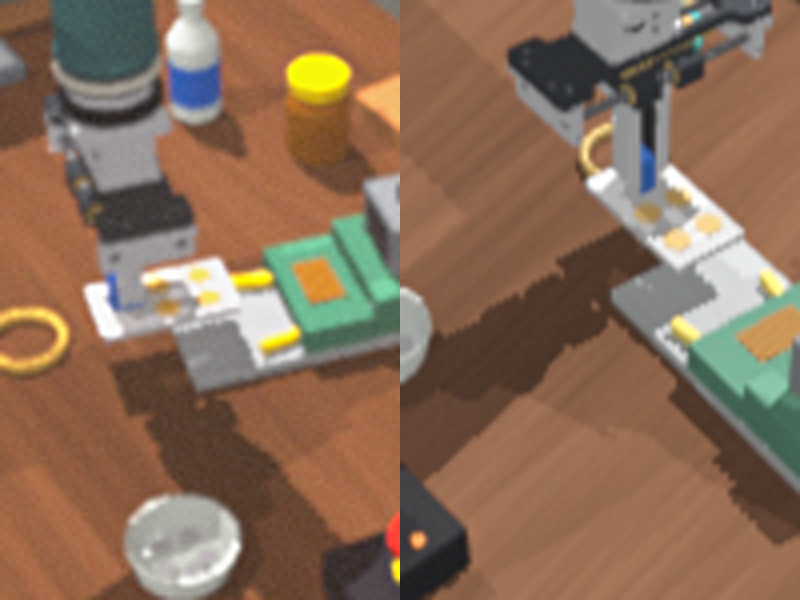

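Crop e (4x; side offset 220,130, scene offset 210,155) shows the carrier gripped upright and level above the bed. Its leading corners are (228,258) and (243,308) in the side half, and (742,232) and (682,268) in the scene half.

```bash
python3 - <<'E'
from h import *
S=imaging.camera_params('side');C=imaging.camera_params('scene')
o=np.array([.5873,.0404]);t=np.radians(-15.3);R=np.array([[np.cos(t),np.sin(t)],[-np.sin(t),np.cos(t)]])
f=lambda u,v,ox,oy:((u+.5)/4-.5+ox,(v+.5)/4-.5+oy)
s=lambda u,v:f(u,v,220,130)
k=lambda u,v:f(u-400,v,210,155)
z=.058
for n,P,p,z in[('car L',S,s(228,259),z),('car R',S,s(243,307),z),('car rR',S,s(108,336),z),('car rL',S,s(87,290),z),('car L',C,k(742,232),z),('car R',C,k(682,266),z),('car rR',C,k(587,183),z),
 ('bed',C,k(612,296),.012),('bed',S,s(198,385),.012),
 ('guideL mouth',S,s(272,276),.022),('gL out',S,s(234,281),.022),('gR mouth',S,s(299,332),.022),('gR out',S,s(261,346),.022),
 ('gL out',C,k(766,274),.022),('gR out',C,k(674,322),.022),('gL m',C,k(786,292),.022),('gR m',C,k(698,338),.022)]:
  print(n,(1e3*R@(ray(P,*p,z)[:2]-o)).round(1))
b=cv2.imread('pics/a.png');a=cv2.imread('pics/b.png')
q=lambda im,x,y,w,h,s: cv2.resize(im[y:y+h,x:x+w],(w*s,h*s),interpolation=cv2.INTER_CUBIC)
cv2.imwrite('pics/f.png',np.hstack([q(a,255,185,50,60,8),q(b,260,208,50,60,8)]))
E
```

```text
car L [-38.8  26.6]
car R [-45.6 -32.8]
car rR [-153.5  -30. ]
car rL [-155.6   27.6]
car L [-46.7  29.3]
car R [-45.5 -25.3]
car rR [-152.9  -29.3]
bed [-86.4 -55.8]
bed [-92.  -58.7]
guideL mouth [ 1.2 34.6]
gL out [-30.5  39.1]
gR mouth [ -0.8 -37.6]
gR out [-34.7 -43. ]
gL out [-30.4  40.3]
gR out [-32.8 -41.2]
gL m [-8.2 40.4]
gR m [-11. -37.]
```

View pics/f.png

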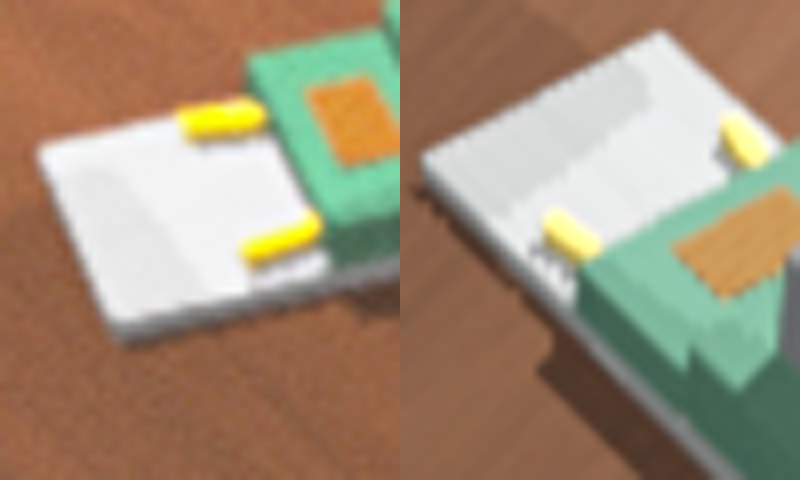

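The guides and bed agree with my marker frame to about 1 mm, and the carrier is centred to about 1 mm. I'm lowering it onto the bed and starting the slide.

```bash
python3 -m pendant '[[0,0,-1.5,0,0,0,0],[0,0,-1.5,0,0,0,0],[0,0,-0.7,0,0,0,0],[0,0,0,0,0,0,0],[0,0,0,0,0,0,0]]';python3 -m pendant '[[0.96,-0.26,0,0,0,0,0],[0.96,-0.26,0,0,0,0,0],[0.96,-0.26,0,0,0,0,0],[0.48,-0.13,0,0,0,0,0],[0.48,-0.13,0,0,0,0,0],[0,0,0,0,0,0,0],[0,0,0,0,0,0,0]]'
python3 - <<'E'
from h import *
o=robot.get_obs();print(o['tool_pos'],o['wrist_force'],o['wrist_torque'],np.degrees(o['ee_rot'][2]))
a=snap('side','s4.png');b=snap('scene','c4.png')
c=lambda im,x,y,w,h,s: cv2.resize(cv2.cvtColor(im[y:y+h,x:x+w],cv2.COLOR_RGB2BGR),(w*s,h*s),interpolation=cv2.INTER_CUBIC)
cv2.imwrite('pics/g.png',np.hstack([c(a,245,180,66,80,6),c(b,245,185,66,80,6)]))
E
```

```text
time: 6.0
tool_pos: [0.4624, 0.0753, 0.0378]
ee_rot: [3.141, 0.001, 2.877]
wrist_force: [-0.2, -0.4, -0.8]
width: 0.0115
finger_force: 30.0
time: 6.7
tool_pos: [0.5002, 0.0646, 0.0373]
ee_rot: [-3.142, -0.001, 2.876]
wrist_force: [1.0, 0.3, -3.6]
width: 0.0115
finger_force: 30.0
[0.50024267 0.06457279 0.03731772] [ 0.98932823  0.33694367 -3.55428378] [ 0.0872504  -0.05710216 -0.01830812] 164.79304321384822
```

View pics/g.png

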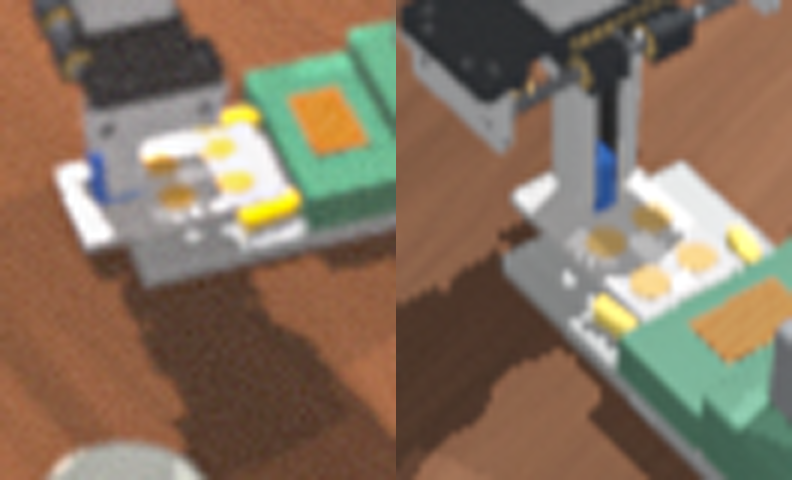

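The plate is between the guides with low forces, so I'm sliding it on into the mouth.

```bash
python3 -m pendant '[[0.48,-0.13,0,0,0,0,0],[0.48,-0.13,0,0,0,0,0],[0.48,-0.13,0,0,0,0,0],[0.48,-0.13,0,0,0,0,0],[0,0,0,0,0,0,0]]';python3 -c "
from h import *
o=robot.get_obs();print(o['tool_pos'],o['wrist_force'],o['wrist_torque'],np.degrees(o['ee_rot'][2]))"
```

```text
time: 7.3
tool_pos: [0.5205, 0.0592, 0.0376]
ee_rot: [3.141, 0.001, 2.876]
wrist_force: [-0.7, 0.4, -2.1]
width: 0.0118
finger_force: 30.0
[0.52045279 0.05915081 0.03758361] [-0.74883123  0.39959531 -2.08968202] [ 0.10989838 -0.01278163  0.005248  ] 164.78131079765015
```

```bash
python3 -m pendant '[[0.58,-0.16,0,0,0,0,0],[0.58,-0.16,0,0,0,0,0],[0.58,-0.16,0,0,0,0,0],[0.58,-0.16,0,0,0,0,0],[0.58,-0.16,0,0,0,0,0],[0,0,0,0,0,0,0]]';python3 -m pendant '[[0.3,-0.08,0,0,0,0,0],[0.3,-0.08,0,0,0,0,0],[0.2,-0.05,0,0,0,0,0],[0,0,0,0,0,0,0],[0,0,0,0,0,0,0]]'
```

```text
time: 7.9
tool_pos: [0.5497, 0.0511, 0.0376]
ee_rot: [3.141, 0.001, 2.876]
wrist_force: [0.2, 0.0, -0.4]
width: 0.0118
finger_force: 30.0
time: 8.4
tool_pos: [0.557, 0.0492, 0.0376]
ee_rot: [3.141, 0.001, 2.876]
wrist_force: [-0.5, -1.2, -0.8]
width: 0.0121
finger_force: 30.0
```

```bash
python3 -m pendant '[[0.2,-0.05,0,0,0,0,0],[0.2,-0.05,0,0,0,0,0],[0,0,0,0,0,0,0],[0,0,0,0,0,0,0]]';python3 -m pendant '[[0.1,-0.03,0,0,0,0,0],[0.1,-0.03,0,0,0,0,0],[0,0,0,0,0,0,0],[0,0,0,0,0,0,0]]';python3 -m pendant '[[0.1,-0.03,0,0,0,0,0],[0,0,0,0,0,0,0],[0,0,0,0,0,0,0]]'
```

```text
time: 8.8
tool_pos: [0.5609, 0.0483, 0.0376]
ee_rot: [3.141, 0.001, 2.876]
wrist_force: [-0.5, 0.2, -1.0]
width: 0.0116
finger_force: 30.0
time: 9.2
tool_pos: [0.5626, 0.0477, 0.0375]
ee_rot: [3.141, -0.0, 2.876]
wrist_force: [-1.4, -0.8, -0.3]
width: 0.012
finger_force: 30.0
time: 9.5
tool_pos: [0.5627, 0.0477, 0.0375]
ee_rot: [-3.142, -0.002, 2.876]
wrist_force: [-4.9, 1.3, 2.1]
width: 0.0119
finger_force: 30.0
```

```bash
python3 -m pendant '[[0.1,-0.03,0,0,0,0,0],[0.1,-0.03,0,0,0,0,0],[0,0,0,0,0,0,0],[0,0,0,0,0,0,0]]';python3 -m pendant '[[0.1,-0.03,0,0,0,0,0],[0,0,0,0,0,0,0],[0,0,0,0,0,0,0]]'
```

```text
time: 9.9
tool_pos: [0.563, 0.0479, 0.0374]
ee_rot: [3.141, -0.006, 2.876]
wrist_force: [-9.3, 3.6, 5.1]
width: 0.012
finger_force: 30.0
time: 10.2
tool_pos: [0.563, 0.0479, 0.0374]
ee_rot: [3.141, -0.008, 2.877]
wrist_force: [-12.0, 4.1, 6.1]
width: 0.0119
finger_force: 30.0
```

```bash
python3 -m pendant '[[-0.15,0.04,0,0,0,0,0],[-0.1,0.03,0,0,0,0,0],[0,0,0,0,0,0,0],[0,0,0,0,0,0,0]]';python3 -m pendant '[[0,0,0,0,0,0,0.1],[0,0,0,0,0,0,0.2],[0,0,0,0,0,0,0.35],[0,0,0,0,0,0,0.35],[0,0,0,0,0,0,0.35],[0,0,0,0,0,0,0.35]]'
```

```text
time: 10.6
tool_pos: [0.563, 0.0479, 0.0374]
ee_rot: [3.141, -0.003, 2.876]
wrist_force: [-5.4, 2.1, 2.5]
width: 0.0118
finger_force: 30.0
time: 11.2
tool_pos: [0.5645, 0.047, 0.0376]
ee_rot: [3.141, 0.001, 2.876]
wrist_force: [-0.0, -0.1, 0.4]
width: 0.0328
finger_force: 0.0
```

```bash
python3 -m pendant '[[0,0,1,0,0,0,0.35],[0,0,2,0,0,0,0.35],[0,0,3,0,0,0,0.35],[0,0,3,0,0,0,0.35],[0,0,2,0,0,0,0.2],[-0.5,-2,1,0,0,0,0],[-1,-4,0,0,0,0,0],[-1,-4,0,0,0,0,0]]';python3 -m pendant '[[-1,-4,0,0,0,0,0],[-1,-4,0,0,0,0,0],[0,-2,0,0,0,0,0],[0,0,0,0,0,0,0],[0,0,0,0,0,0,0]]'
python3 - <<'E'
from h import *
o=robot.get_obs();print(o['tool_pos'])
p=imaging.camera_params('wrist');w=snap('wrist','w5.png')
for X in[(.496,-.255,.08)]:print(proj(p,X))
a=snap('side','s5.png')
c=lambda im,x,y,w,h,s: cv2.resize(cv2.cvtColor(im[y:y+h,x:x+w],cv2.COLOR_RGB2BGR),(w*s,h*s),interpolation=cv2.INTER_CUBIC)
cv2.imwrite('pics/i.png',np.hstack([c(w,140,0,280,420,1),c(a,235,170,128,105,4)]))
E
```

```text
time: 12.0
tool_pos: [0.5395, -0.0535, 0.1593]
ee_rot: [3.142, 0.003, 2.878]
wrist_force: [0.9, -0.4, 0.0]
width: 0.0041
finger_force: 0.0
time: 12.5
tool_pos: [0.5192, -0.1528, 0.1581]
ee_rot: [3.141, 0.001, 2.875]
wrist_force: [-0.6, 0.4, 0.3]
width: 0.0008
finger_force: 0.0
[ 0.51924597 -0.1527849   0.15809793]
[138.41504034 222.75598131]
```

View pics/i.png

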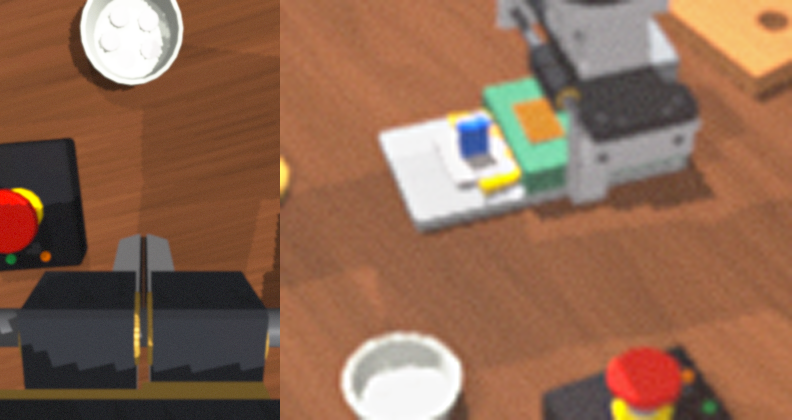

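The picture shows the carrier home in the slot with the tab just outside the mouth, and the pad near (140,222) in the wrist image as predicted. I'll refine the pad centre by its colour.

```bash
python3 - <<'E'
from h import *
im=cv2.imread('pics/w5.png').astype(int)
m=((im[...,2]>120)&(im[...,1]<70)&(im[...,0]<70)).astype(np.uint8)
n,l,s,c=cv2.connectedComponentsWithStats(m);i=1+s[1:,4].argmax();print(s[i],c[i])
p=imaging.camera_params('wrist');print(ray(p,*c[i],.078))
E
```

```text
[ 110  189   68   64 3313] [143.31059463 220.64624208]
[ 0.496035   -0.25091245  0.078     ]
```

```bash
python3 -m pendant '[[-0.6,-2.5,0,0,0,0,0],[-0.6,-2.5,0,0,0,0,0],[-0.6,-2.5,0,0,0,0,0],[-0.5,-2.5,0,0,0,0,0],[0,0,-2,0,0,0,0],[0,0,-2,0,0,0,0],[0,0,-1.5,0,0,0,0],[0,0,-0.5,0,0,0,0]]';python3 -m pendant '[[0,0,0,0,0,0,0],[0,0,0,0,0,0,0],[0,0,0,0,0,0,0]]'; python3 -c "
from h import *
print(robot.tip_extent)"
```

```text
time: 13.4
tool_pos: [0.4954, -0.2511, 0.0953]
ee_rot: [3.14, -0.004, 2.878]
wrist_force: [-0.0, 0.4, -0.4]
width: 0.0003
finger_force: 0.0
time: 13.7
tool_pos: [0.4969, -0.253, 0.0988]
ee_rot: [-3.141, 0.002, 2.877]
wrist_force: [-0.0, 0.5, 0.2]
width: 0.0004
finger_force: 0.0
0.011
```

```bash
python3 -m pendant '[[0,0,-0.2,0,0,0,0],[0,0,-0.2,0,0,0,0],[0,0,-0.1,0,0,0,0],[0,0,0,0,0,0,0],[0,0,0,0,0,0,0]]';python3 -m pendant '[[0,0,-0.1,0,0,0,0],[0,0,-0.1,0,0,0,0],[0,0,-0.1,0,0,0,0],[0,0,0,0,0,0,0],[0,0,0,0,0,0,0]]';python3 -m pendant '[[0,0,-0.1,0,0,0,0],[0,0,-0.1,0,0,0,0],[0,0,-0.1,0,0,0,0],[0,0,0,0,0,0,0],[0,0,0,0,0,0,0]]'
```

```text
time: 14.2
tool_pos: [0.4961, -0.2528, 0.0924]
ee_rot: [3.141, -0.0, 2.876]
wrist_force: [0.3, 0.0, 0.2]
width: 0.0002
finger_force: 0.0
time: 14.7
tool_pos: [0.4962, -0.2529, 0.0899]
ee_rot: [-3.141, 0.001, 2.876]
wrist_force: [-1.0, 0.5, 3.6]
width: 0.0008
finger_force: 1.7
time: 15.2
tool_pos: [0.4963, -0.2529, 0.0867]
ee_rot: [-3.142, 0.0, 2.876]
wrist_force: [-0.7, 0.1, 5.4]
width: -0.0001
finger_force: 2.5
```

```bash
python3 -m pendant '[[0,0,-0.1,0,0,0,0],[0,0,-0.1,0,0,0,0],[0,0,-0.1,0,0,0,0],[0,0,-0.1,0,0,0,0],[0,0,0,0,0,0,0],[0,0,0,0,0,0,0]]';python3 -m pendant '[[0,0,-0.1,0,0,0,0],[0,0,-0.05,0,0,0,0],[0,0,0,0,0,0,0],[0,0,0,0,0,0,0]]'
```

```text
time: 15.8
tool_pos: [0.4963, -0.2529, 0.0832]
ee_rot: [-3.141, 0.001, 2.876]
wrist_force: [-0.3, 0.6, 7.2]
width: 0.0006
finger_force: 3.4
time: 16.2
tool_pos: [0.4963, -0.2529, 0.0819]
ee_rot: [-3.141, 0.001, 2.876]
wrist_force: [-2.5, 1.0, 7.8]
width: 0.0002
finger_force: 3.7
```

```bash
python3 -m pendant '[[0,0,-0.1,0,0,0,0],[0,0,0,0,0,0,0],[0,0,0,0,0,0,0]]'; python3 - <<'E'
from h import *
z=[];f=[]
a=snap('side','s6.png');o=robot.get_obs();z.append(o['tool_pos'][2]);f.append(o['wrist_force'][2])
b=snap('scene','c6.png');w=snap('wrist','w6.png')
for i in range(6):
    imaging.snapshot('side');o=robot.get_obs();z.append(o['tool_pos'][2]);f.append(o['wrist_force'][2])
print(np.round(z,4),np.round(f,1))
c=lambda im,x,y,w,h,s: cv2.resize(cv2.cvtColor(im[y:y+h,x:x+w],cv2.COLOR_RGB2BGR),(w*s,h*s),interpolation=cv2.INTER_CUBIC)
cv2.imwrite('pics/j.png',np.hstack([c(a,240,165,100,145,4),c(b,175,180,100,145,4)]))
E
```

```text
time: 16.5
tool_pos: [0.4963, -0.2529, 0.081]
ee_rot: [-3.141, 0.001, 2.876]
wrist_force: [-1.2, 1.4, 8.5]
width: 0.0006
finger_force: 3.9
[0.081 0.081 0.081 0.081 0.081 0.081 0.081] [8.1 7.  7.7 7.5 8.3 7.4 8.7]
```

View pics/j.png

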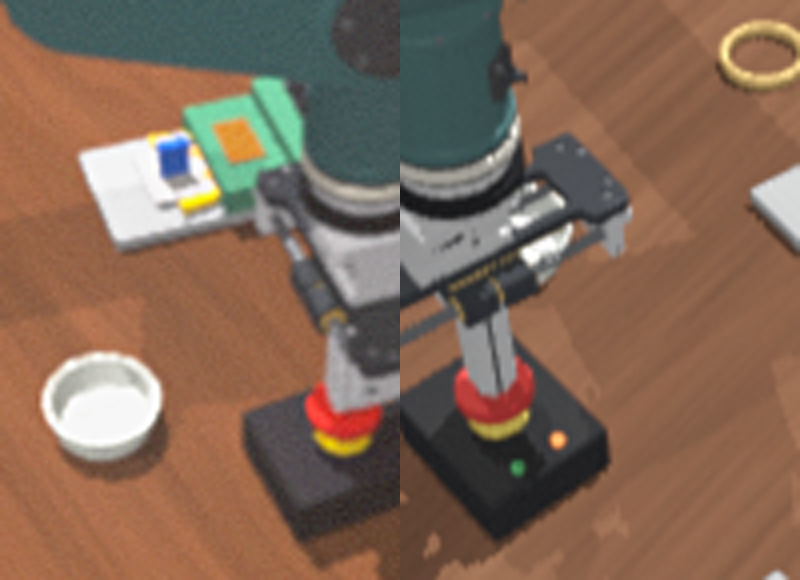

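The picture shows the carrier home with its tab outside the mouth (172,158). The fingers are centred on the pad at (345,410), steady at 10 mm with about 8 N, so I'm handing the job in.

```bash
python3 -c "
from bench import robot
print(robot.close_job())"
```

```text
the job is handed in; nothing more can be done
None
```

The carrier is fully home in the marking unit's slot and released, and the arm is still holding the red pad half way (10 mm by the measured tool height, about 8 N), never having reached its stop; the job was handed in after about 17 s.

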